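# Load the ice crusher on a coarse setting

## Robot

A 6-joint arm with a two-finger parallel gripper is mounted at the origin on the work surface. World frame = base frame: x ahead of the robot, y to its left, z up, the work surface at z = 0. Lengths are in m, angles in rad, forces in N, time in s.
With the tool pointing down it reaches from about 0.4 to 0.825 m from the base axis. Payload 7 kg.
Tool frame: the origin (TCP) lies at the very end of the fingers, on their centre line; the grasp point (between the pads) lies 19 mm behind it; z points along the fingers, x is the direction in which the jaws open and shut, and the axes are right-handed (so a half turn about z gives the same grasp; the last joint's range is limited). The gripper opens to 85 mm and grips with 20 to 120 N. Pads are 22 mm wide; open, the fingers measure 114 mm over their backs; the gripper's body (76 mm by 85 mm) begins 54 mm behind the grasp point. The pads swing forward as they close: fully open they stand 13 mm farther back than shut.
Start: joints at [1.565, 0.359, 0.012, 0, -1.224, -0.288], TCP at [0.195, 0.646, 0.231] pointing down, gripper open.
Joint ranges: [-3.07, 3.07], [-1.43, 2.12], [-1.02, 1.25], [-3.03, 1.67], [-3.05, -0], [-3.03, 3.03]. Speed limits (rad/s): [2.39, 2.39, 3.01, 3.14, 3.14, 3.14].

## Interface

Orientations are given as [roll, pitch, yaw] about the fixed x, y, z axes, in that order (R = Rz(yaw) Ry(pitch) Rx(roll)).
In Python, from bench import arm, solver, eyes gives the robot as it stands. Calls block until the motion is done:
- arm.goto(position, orientation): joint-space move of the TCP to a pose.
- arm.movel(position, rot=None, vel=0.15, contact_N=None): straight line of the TCP; rot=None keeps the orientation; vel is the mean speed in m/s. With contact_N (N) it stops when the force on the tool has changed by that much, and returns True; else False.
- arm.move_j(angles): joint-space move.
- arm.grip(opening, force=None): opening from 0.0 (shut) to 1.0 (fully open); force is the grip in N (None keeps the last); returns when the fingers have stopped.
- arm.sleep(seconds).
- solver.ik(position, orientation): joint angles nearest the present ones, or None.
- eyes.get_image(name): name is "scene" or "side" or "wrist"; returns the picture (480x640x3 uint8, red, green, blue); there is no depth.
- eyes.camera_info(name): a dict with "fx", "fy", "cx", "cy" (pixels), "R" (3x3) and "t" (3): a world point X has camera coordinates R X + t. Camera axes: x right, y down, z forward; pixel columns grow to the right and rows downward; lengths in m; the calibration is good to about 2 mm. A picture is of the moment at which its call begins: read the wrist's pose just before it. camera_info takes no time and is no camera call; for the wrist camera it gives the pose at the moment of the call.
A pose or a line that the arm cannot do raises arm.Unreachable and nothing moves.
- arm.job_done(): hands the job in, once; it reports no verdict.
Readings, each from a call of its own:
- arm.get_time(): time.
- arm.get_joint_pos(): joint angles.
- arm.get_dq(): joint speeds.
- arm.get_tau(): joint torques, N m.
- arm.get_position(): TCP position.
- arm.get_orientation(): TCP orientation.
- arm.get_contact_force(): force on the tool from outside, world axes, zero at the start.
- arm.get_torque(): the same for the moment, N m.
- arm.get_grip_width(): opening from 0.0 (shut) to 1.0 (fully open).
Only numpy, scipy, OpenCV 4.12 (cv2) and the standard library are available. Lean on these libraries where they do the work, as an engineer would, in place of code of your own. Each camera call takes 0.05 s, during which the arm holds its last target. There are 200 camera calls.

## Task

We want coarse crushed ice for the tumbler: set the ice crusher's orange slider to the fourth of its five dots (counting from the front, smallest dot first), and use the scoop to put at least two pieces of ice from the clear container into the crusher's hopper. Don't touch the ice with the fingers, don't leave any ice on the bench or in the scoop, and leave the scoop lying level on the bench, right way up, without disturbing the things on the turntable.

Things in the scene. Friction and masses are not known exactly. Their poses are not given: they have to be found in the camera images.
- coarseness (a joint): The crusher's coarseness slider, in m: 0 at the front end (finest, smallest dot), 0.08 at the back end (coarsest, largest dot), growing towards the crusher's +x. Five dots beside the slot, 20 mm apart, stand for 0, 0.02, 0.04, 0.06 and 0.08; the fourth from the front is 0.06. Friction about 2 N, no detents or spring: it stays where it is left.
- slider_top (a point): Centre of the top of the orange slider grip, a block 18 mm along its travel, 34 mm across, 30 mm tall, on the crusher's flat control deck (140 mm above the bench). Axes of the crusher; a white line across its top is the pointer. Fore and aft the deck is clear; beside it the white hopper collar, 40 mm above the deck, stands 42 mm from the grip on +y.
- mark4 (a point): Where slider_top comes to when the slider stands at the fourth dot.
- crusher: Dark grey ice crusher, fixed on the bench, 180 mm deep (its x), 240 mm wide (its y), deck 140 mm high. Origin under the middle of its body; +x from its front (smoked ice drawer and switch) to its back, z up. White square hopper collar on its +y half, aluminium slider panel on its -y half. The smoked lid, folded back behind the hopper, rises to 285 mm, leaning backwards.
- hopper_mouth (a point): Centre of the hopper's mouth, level with its rim, 180 mm above the bench; crusher's axes. Opening 134 mm along x by 125 mm along y, walls 8 mm; inside, steel slopes lead down to the studded rotor about 80 mm below the rim.
- tub: Clear acrylic container (latch type, lid off), fixed on the bench, outside 238 mm along its x, 124 mm along its y, 72 mm high, walls and floor 4 mm. Origin at the centre of its underside, so its inner floor is at 4 mm. Its +x end is the far end as seen from the robot. The ice lies in its far part; the near 90 mm or so of floor starts empty.
- scoop: Ice scoop lying level on the bench, 160 g. Steel bowl: flat floor 95 mm long (its x), 70 mm wide, 3 mm thick, open at the front (+x) edge and on top; its sides rise from the front edge to 36 mm half way back; back wall 40 mm. Origin at the centre of the bowl's underside: front edge at x = +47.5 mm, z up. A black handle rises backwards from the top of the back wall.
- scoop_grip (a point): Middle of the scoop's handle, at (-97, 0, 62) mm in the scoop's frame (its axes are the scoop's): the place to hold it, fingers closing across its width. The handle is 20 mm wide (y), 14 mm thick and 108 mm long, in the plane y = 0, rising backwards at 30 degrees above level.
- ice1: Piece of bullet ice, a rounded rod 30 mm thick and 42 mm long, 20 g, slippery; origin at its centre.
- ice2: Another such piece of ice.
- ice3: Another such piece of ice.
- ice4: Another such piece of ice.
- ice5: Another such piece of ice.
- ice6: Another such piece of ice.
- ice7: Another such piece of ice.
- ice8: Another such piece of ice.
- snack_box: Bystander: lime green snack box, 114 x 89 x 57 mm, on the turntable.
- tumbler: Bystander: stainless steel tumbler, 135 mm tall, 80 mm wide, on the turntable.
- silicone_cup: Bystander: little black silicone cup, 50 mm tall, on the turntable.

How it is judged:
At the end, for the whole second after the job is handed in: Slider within 5.5 mm of the fourth dot; at least two ice pieces in the hopper below its rim, every other piece in the hopper or the container; scoop on the bench right way up, level within 0.15 rad, underside under 12 mm above the bench, released and at rest (value of joint coarseness between 0.0545 and 0.0655 m and (((horizontal distance between ice1 and hopper_mouth below 0.085 m and z of ice1 in the frame of hopper_mouth between -0.11 and -0.01 m) and ((horizontal distance between ice2 and hopper_mouth below 0.085 m and z of ice2 in the frame of hopper_mouth between -0.11 and -0.01 m) or (horizontal distance between ice3 and hopper_mouth below 0.085 m and z of ice3 in the frame of hopper_mouth between -0.11 and -0.01 m) or (horizontal distance between ice4 and hopper_mouth below 0.085 m and z of ice4 in the frame of hopper_mouth between -0.11 and -0.01 m) or (horizontal distance between ice5 and hopper_mouth below 0.085 m and z of ice5 in the frame of hopper_mouth between -0.11 and -0.01 m) or (horizontal distance between ice6 and hopper_mouth below 0.085 m and z of ice6 in the frame of hopper_mouth between -0.11 and -0.01 m) or (horizontal distance between ice7 and hopper_mouth below 0.085 m and z of ice7 in the frame of hopper_mouth between -0.11 and -0.01 m) or (horizontal distance between ice8 and hopper_mouth below 0.085 m and z of ice8 in the frame of hopper_mouth between -0.11 and -0.01 m))) or ((horizontal distance between ice2 and hopper_mouth below 0.085 m and z of ice2 in the frame of hopper_mouth between -0.11 and -0.01 m) and ((horizontal distance between ice3 and hopper_mouth below 0.085 m and z of ice3 in the frame of hopper_mouth between -0.11 and -0.01 m) or (horizontal distance between ice4 and hopper_mouth below 0.085 m and z of ice4 in the frame of hopper_mouth between -0.11 and -0.01 m) or (horizontal distance between ice5 and hopper_mouth below 0.085 m and z of ice5 in the frame of hopper_mouth between -0.11 and -0.01 m) or (horizontal distance between ice6 and hopper_mouth below 0.085 m and z of ice6 in the frame of hopper_mouth between -0.11 and -0.01 m) or (horizontal distance between ice7 and hopper_mouth below 0.085 m and z of ice7 in the frame of hopper_mouth between -0.11 and -0.01 m) or (horizontal distance between ice8 and hopper_mouth below 0.085 m and z of ice8 in the frame of hopper_mouth between -0.11 and -0.01 m))) or ((horizontal distance between ice3 and hopper_mouth below 0.085 m and z of ice3 in the frame of hopper_mouth between -0.11 and -0.01 m) and ((horizontal distance between ice4 and hopper_mouth below 0.085 m and z of ice4 in the frame of hopper_mouth between -0.11 and -0.01 m) or (horizontal distance between ice5 and hopper_mouth below 0.085 m and z of ice5 in the frame of hopper_mouth between -0.11 and -0.01 m) or (horizontal distance between ice6 and hopper_mouth below 0.085 m and z of ice6 in the frame of hopper_mouth between -0.11 and -0.01 m) or (horizontal distance between ice7 and hopper_mouth below 0.085 m and z of ice7 in the frame of hopper_mouth between -0.11 and -0.01 m) or (horizontal distance between ice8 and hopper_mouth below 0.085 m and z of ice8 in the frame of hopper_mouth between -0.11 and -0.01 m))) or ((horizontal distance between ice4 and hopper_mouth below 0.085 m and z of ice4 in the frame of hopper_mouth between -0.11 and -0.01 m) and ((horizontal distance between ice5 and hopper_mouth below 0.085 m and z of ice5 in the frame of hopper_mouth between -0.11 and -0.01 m) or (horizontal distance between ice6 and hopper_mouth below 0.085 m and z of ice6 in the frame of hopper_mouth between -0.11 and -0.01 m) or (horizontal distance between ice7 and hopper_mouth below 0.085 m and z of ice7 in the frame of hopper_mouth between -0.11 and -0.01 m) or (horizontal distance between ice8 and hopper_mouth below 0.085 m and z of ice8 in the frame of hopper_mouth between -0.11 and -0.01 m))) or ((horizontal distance between ice5 and hopper_mouth below 0.085 m and z of ice5 in the frame of hopper_mouth between -0.11 and -0.01 m) and ((horizontal distance between ice6 and hopper_mouth below 0.085 m and z of ice6 in the frame of hopper_mouth between -0.11 and -0.01 m) or (horizontal distance between ice7 and hopper_mouth below 0.085 m and z of ice7 in the frame of hopper_mouth between -0.11 and -0.01 m) or (horizontal distance between ice8 and hopper_mouth below 0.085 m and z of ice8 in the frame of hopper_mouth between -0.11 and -0.01 m))) or ((horizontal distance between ice6 and hopper_mouth below 0.085 m and z of ice6 in the frame of hopper_mouth between -0.11 and -0.01 m) and ((horizontal distance between ice7 and hopper_mouth below 0.085 m and z of ice7 in the frame of hopper_mouth between -0.11 and -0.01 m) or (horizontal distance between ice8 and hopper_mouth below 0.085 m and z of ice8 in the frame of hopper_mouth between -0.11 and -0.01 m))) or ((horizontal distance between ice7 and hopper_mouth below 0.085 m and z of ice7 in the frame of hopper_mouth between -0.11 and -0.01 m) and (horizontal distance between ice8 and hopper_mouth below 0.085 m and z of ice8 in the frame of hopper_mouth between -0.11 and -0.01 m))) and (horizontal distance between ice1 and hopper_mouth below 0.085 m or (x of ice1 in the frame of tub between -0.119 and 0.119 m and y of ice1 in the frame of tub between -0.062 and 0.062 m)) and (horizontal distance between ice2 and hopper_mouth below 0.085 m or (x of ice2 in the frame of tub between -0.119 and 0.119 m and y of ice2 in the frame of tub between -0.062 and 0.062 m)) and (horizontal distance between ice3 and hopper_mouth below 0.085 m or (x of ice3 in the frame of tub between -0.119 and 0.119 m and y of ice3 in the frame of tub between -0.062 and 0.062 m)) and (horizontal distance between ice4 and hopper_mouth below 0.085 m or (x of ice4 in the frame of tub between -0.119 and 0.119 m and y of ice4 in the frame of tub between -0.062 and 0.062 m)) and (horizontal distance between ice5 and hopper_mouth below 0.085 m or (x of ice5 in the frame of tub between -0.119 and 0.119 m and y of ice5 in the frame of tub between -0.062 and 0.062 m)) and (horizontal distance between ice6 and hopper_mouth below 0.085 m or (x of ice6 in the frame of tub between -0.119 and 0.119 m and y of ice6 in the frame of tub between -0.062 and 0.062 m)) and (horizontal distance between ice7 and hopper_mouth below 0.085 m or (x of ice7 in the frame of tub between -0.119 and 0.119 m and y of ice7 in the frame of tub between -0.062 and 0.062 m)) and (horizontal distance between ice8 and hopper_mouth below 0.085 m or (x of ice8 in the frame of tub between -0.119 and 0.119 m and y of ice8 in the frame of tub between -0.062 and 0.062 m)) and angle between scoop's own z axis and vertical below 0.15 rad and height (world z) of scoop between -0.005 and 0.012 m and linear speed of scoop below 0.02 m/s); the robot touches nothing.
It fails at once if the fingers touch the ice (contact force between the fingers and ice1 above 0.5 N or contact force between the fingers and ice2 above 0.5 N or contact force between the fingers and ice3 above 0.5 N or contact force between the fingers and ice4 above 0.5 N or contact force between the fingers and ice5 above 0.5 N or contact force between the fingers and ice6 above 0.5 N or contact force between the fingers and ice7 above 0.5 N or contact force between the fingers and ice8 above 0.5 N).
It fails at once if a bystander (snack box, tumbler, silicone cup) is moved more than 30 mm (distance of any of snack_box, tumbler, silicone_cup from where it was at the start of the episode above 0.03 m).
It also fails if it takes over 64 s, if anything falls off the work surface, if the arm or the gripper's body presses on something with over 40 N, if the wrist force passes 120 N, or if a joint passes its speed limit or range.

## Working session

There is one attempt and no reset: what is moved stays moved. The work goes in short steps, each a Python script; the robot and the scene stay as the last script left them, time stands still between calls to the robot, and variables do not carry over. Pictures are saved under pics/ and viewed, on a budget of 10 in all, crops included, one or two more only if the job needs it, and the job is handed in when it is done.

```bash
mkdir -p pics; ls; python3 - <<'E'
from bench import arm, solver, eyes
import cv2, numpy as np
for n in ("scene","side"):
    im=eyes.get_image(n); cv2.imwrite(f"pics/{n}0.png",im[:,:,::-1])
    c=eyes.camera_info(n); print(n,c["fx"],c["cx"],c["cy"],-np.array(c["R"]).T@np.array(c["t"]),np.round(c["R"],3).tolist())
print(arm.get_time())
E
```

```text
pics
scene 440.2261007968669 324.25377293085916 238.4730248626868 [ 1.05083901 -0.37688884  0.88977371] [[0.42, 0.908, 0.001], [0.727, -0.336, -0.599], [-0.544, 0.252, -0.801]]
side 493.71354751487775 308.6822758110831 248.0773153826186 [0.0682959  0.72485852 0.86264777] [[-0.879, -0.476, -0.015], [-0.271, 0.526, -0.806], [0.392, -0.705, -0.591]]
0.1
```

View pics/scene0.png

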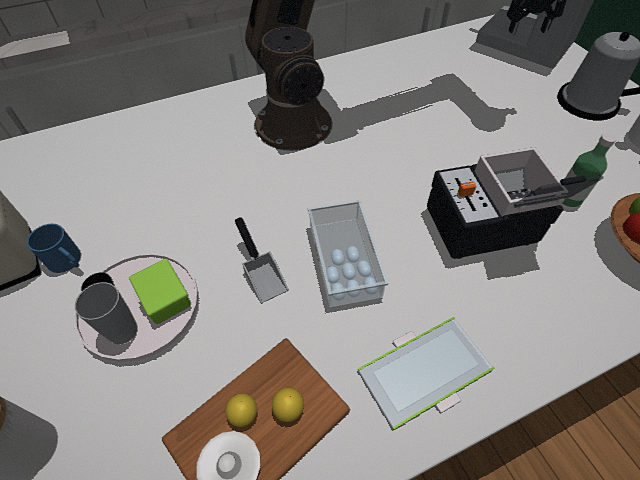

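View pics/side0.png

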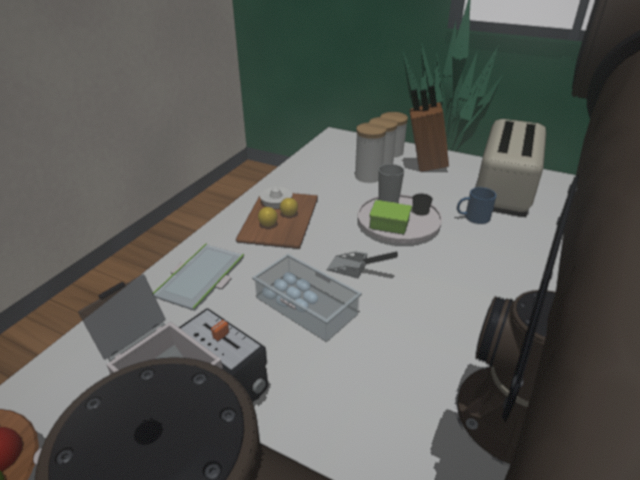

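Scene shows the scoop (bowl ~(265,278), handle ~(246,235)), the tub (rim corners ~(309,208),(361,204),(385,286),(327,300)) with ice in its far end, and the crusher with the orange slider (~(467,188)) and hopper (~(520,180)). The side view agrees. Next: coarse localisation, then wrist views.

```bash
cat > h.py <<'E'
from bench import arm, solver, eyes
import cv2, numpy as np
from scipy.spatial.transform import Rotation as Ro
def ray(c,u,v,z):
    R=np.array(c["R"]);o=-R.T@np.array(c["t"])
    d=R.T@np.array([(u-c["cx"])/c["fx"],(v-c["cy"])/c["fy"],1.]); return o+d*(z-o[2])/d[2]
def proj(c,X):
    p=np.array(c["R"])@np.array(X)+np.array(c["t"]); return np.array([c["fx"]*p[0]/p[2]+c["cx"],c["fy"]*p[1]/p[2]+c["cy"]])
def tri(c1,p1,c2,p2):
    P=[np.diag([1,1,1.])@np.array([[c["fx"],0,c["cx"]],[0,c["fy"],c["cy"]],[0,0,1]])@np.c_[np.array(c["R"]),np.array(c["t"])] for c in(c1,c2)]
    X=cv2.triangulatePoints(P[0],P[1],np.array(p1,float).reshape(2,1),np.array(p2,float).reshape(2,1))[:,0]; return X[:3]/X[3]
E
python3 - <<'E'
from h import *
c=eyes.camera_info("scene"); s=eyes.camera_info("side")
for n,u,v,z in [("slider",467,188,.17),("tubA",309,208,.072),("tubB",361,204,.072),("tubC",385,286,.072),("tubD",327,300,.072),("bowlBL",245,262,.04),("bowlBR",277,254,.04),("bowlFL",262,301,.003),("bowlFR",287,290,.003),("handend",239,221,.09),("hopA",476,158,.18),("hopB",528,151,.18),("hopC",566,196,.18),("hopD",500,213,.18),("base",293,125,0)]:
    print(n,ray(c,u,v,z).round(3))
print("slider tri",tri(c,(467,188),s,(220,328)).round(3))
im=cv2.imread("pics/scene0.png"); cv2.imwrite("pics/crop.png",cv2.resize(im[135:315,225:595],None,fx=2.1,fy=2.1,interpolation=cv2.INTER_CUBIC))
w=eyes.camera_info("wrist"); R=np.array(w["R"]); print("wrist",w["fx"],(-R.T@w["t"]).round(3),R.round(2).tolist(),arm.get_orientation(),arm.get_position())
E
```

```text
slider [0.568 0.199 0.17 ]
tubA [ 0.395 -0.114  0.072]
tubB [0.437 0.008 0.072]
tubC [ 0.666 -0.054  0.072]
tubD [ 0.645 -0.182  0.072]
bowlBL [ 0.459 -0.304  0.04 ]
bowlBR [ 0.469 -0.229  0.04 ]
bowlFL [ 0.551 -0.3    0.003]
bowlFR [ 0.548 -0.238  0.003]
handend [ 0.378 -0.284  0.09 ]
hopA [0.504 0.267 0.18 ]
hopB [0.536 0.393 0.18 ]
hopC [0.684 0.372 0.18 ]
hopD [0.663 0.211 0.18 ]
base [0.003 0.001 0.   ]
slider tri [0.562 0.205 0.162]
wrist 376.71679184941996 [0.265 0.625 0.375] [[-0.29, -0.96, -0.0], [-0.92, 0.28, 0.28], [-0.27, 0.08, -0.96]] [-3.14145371e+00 -1.45512970e-03 -1.86471830e+00] [0.19539151 0.64565691 0.23047545]
```

View pics/crop.png

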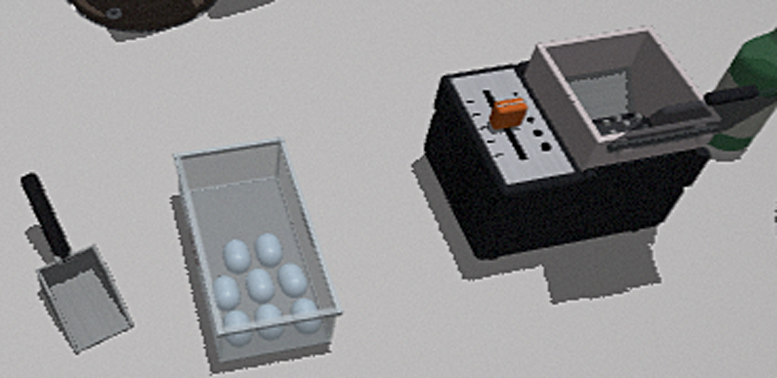

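The crop gives cleaner corners: tub rim (175,155),(283,139),(342,314),(219,334); hopper rim (540,43),(652,28),(716,118),(600,145); the slider is at (508,112), about the second dot. Eight pieces of ice lie in rows of 2, 3 and 3. Now closer wrist views over the crusher and over the scoop and tub.

```bash
python3 - <<'E'
from h import *
c=eyes.camera_info("scene")
for n,u,v,z in [("tub",175,155,.072),("tub",283,139,.072),("tub",342,314,.072),("tub",219,334,.072),("hop",540,43,.18),("hop",652,28,.18),("hop",716,118,.18),("hop",600,145,.18)]:
    print(n,ray(c,225+u/2.1,135+v/2.1,z).round(3))
for y in (-17,163): print(y,solver.ik([.58,.24,.36],[np.pi,0,np.radians(y)]))
arm.goto([.58,.24,.36],[np.pi,0,np.radians(-17)])
import json
def shot(n):
    w=eyes.camera_info("wrist"); json.dump({k:np.array(v).tolist() for k,v in w.items()},open(n+".json","w"))
    im=eyes.get_image("wrist"); cv2.imwrite(f"pics/{n}.png",im[:,:,::-1])
shot("wc")
arm.goto([.48,-.17,.38],[np.pi,0,np.radians(-90)])
shot("wt"); print(arm.get_time())
E
```

```text
tub [ 0.397 -0.116  0.072]
tub [0.428 0.009 0.072]
tub [ 0.665 -0.047  0.072]
tub [ 0.634 -0.171  0.072]
hop [0.503 0.285 0.18 ]
hop [0.536 0.416 0.18 ]
hop [0.673 0.382 0.18 ]
hop [0.653 0.248 0.18 ]
-17 [ 0.7028696   0.22960712  0.11869925  0.         -1.45988846  2.14201709]
163 [ 0.7028696   0.22960712  0.11869925  0.         -1.45988846 -0.99957557]
3.8417
```

View pics/wc.png

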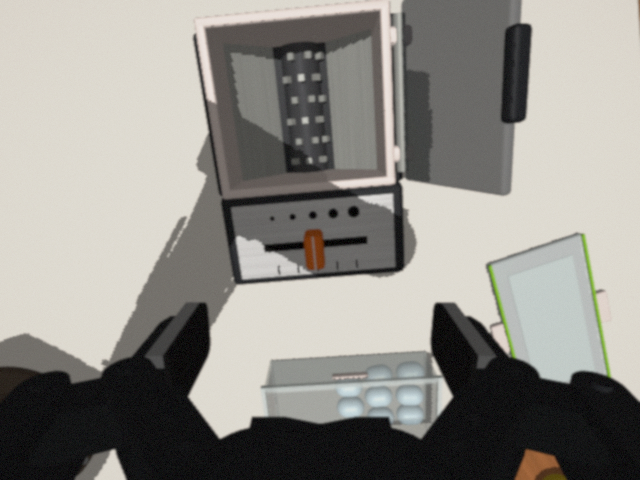

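View pics/wt.png

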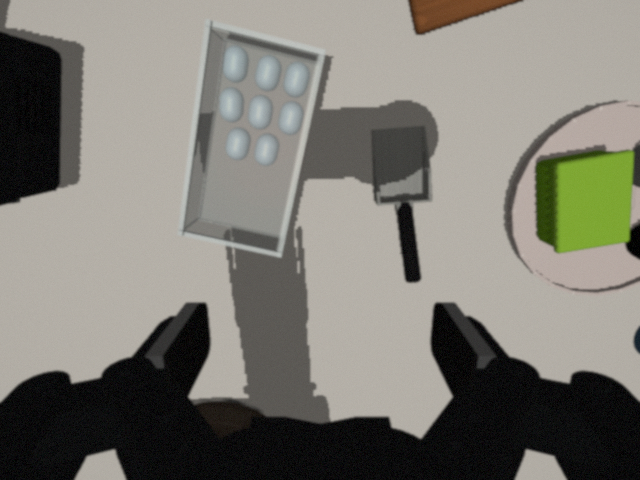

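wc (over the crusher): the slider grip (~(314,250)) stands near the third dot. The dots are at (272,219),(292,217),(313,215),(333,213),(354,212), the slot runs (265,247)–(367,239), and the hopper rim corners are (197,18),(390,2),(402,185),(222,195). wt: the tub rim corners are (209,21),(327,52),(281,256),(181,233). On the scoop, the bowl front is (372,129),(424,126), the bowl back (376,203),(431,199) and the handle end (412,277).

```bash
python3 - <<'E'
from h import *
import json
C=json.load(open("wc.json"));T=json.load(open("wt.json"))
d=np.array([ray(C,u,v,.14) for u,v in[(272,219),(292,217),(313,215),(333,213),(354,212)]])[:,:2]
print("dots",d.round(4).tolist(),"pitch",np.linalg.norm(d[-1]-d[0])/4)
a=ray(C,265,247,.14)[:2];b=ray(C,367,239,.14)[:2];print("slot",a.round(4),b.round(4),np.linalg.norm(b-a))
ex=(b-a)/np.linalg.norm(b-a); e2=(d[-1]-d[0]);e2/=np.linalg.norm(e2);print("yaw",np.degrees(np.arctan2(ex[1],ex[0])),np.degrees(np.arctan2(e2[1],e2[0])))
h=np.array([ray(C,u,v,.18) for u,v in[(197,18),(390,2),(402,185),(222,195)]])[:,:2];print("hop",h.round(4).tolist(),h.mean(0),[np.linalg.norm(h[i]-h[i-1]).round(4) for i in range(4)])
for i in range(5): print("slider at",(a+ex*((d[i]-a)@ex)).round(4))
im=cv2.cvtColor(cv2.imread("pics/wc.png"),cv2.COLOR_BGR2HSV); m=cv2.inRange(im,(3,120,60),(20,255,255));m[300:]=0
y,x=np.nonzero(m);print("orange",x.min(),x.max(),y.min(),y.max()); r=[ray(C,x[(y==k)].mean(),k,.17)for k in(y.min(),(y.min()+y.max())//2,y.max())];print(np.round(r,4).tolist())
t=np.array([ray(T,u,v,.072) for u,v in[(209,21),(327,52),(281,256),(181,233)]])[:,:2];print("tub",t.round(4).tolist(),t.mean(0),[np.linalg.norm(t[i]-t[i-1]).round(4) for i in range(4)])
v=(t[0]+t[1]-t[2]-t[3]);print("tubyaw",np.degrees(np.arctan2(v[1],v[0])))
for n,u,v,z in[("FL",372,129,.003),("FR",424,126,.003),("BL",376,203,.04),("BR",431,199,.04),("hb",404,206,.045),("he",412,277,.095)]: print(n,ray(T,u,v,z).round(4))
for u,v in[(235,63),(268,72),(296,78),(231,104),(260,112),(290,117),(238,143),(266,148)]: print("ice",ray(T,u,v,.019).round(3)[:2])
E
```

```text
dots [[0.5296, 0.2404], [0.5492, 0.2365], [0.5697, 0.2324], [0.5893, 0.2285], [0.6094, 0.2234]] pitch 0.020411073120056675
slot [0.5132 0.2149] [0.6145 0.1928] 0.10368787990453351
yaw -12.303319590218354 -12.000071166078966
hop [[0.5341, 0.4144], [0.6781, 0.3817], [0.6544, 0.2438], [0.5028, 0.281]] [0.59237188 0.33021278] [np.float64(0.137), np.float64(0.1477), np.float64(0.1399), np.float64(0.1561)]
slider at [0.5235 0.2126]
slider at [0.5431 0.2084]
slider at [0.5635 0.2039]
slider at [0.583  0.1996]
slider at [0.6033 0.1952]
orange 303 324 230 269
[[0.5685, 0.2252, 0.17], [0.5636, 0.2075, 0.17], [0.5549, 0.1892, 0.17]]
tub [[0.6612, -0.0491], [0.6312, -0.1757], [0.3953, -0.1188], [0.4254, 0.0053]] [ 0.52827796 -0.08459128] [np.float64(0.242), np.float64(0.13), np.float64(0.2427), np.float64(0.1277)]
tubyaw -13.273797636588936
FL [ 0.5501 -0.2371  0.003 ]
FR [ 0.5541 -0.3059  0.003 ]
BL [ 0.4576 -0.2413  0.04  ]
BR [ 0.463  -0.3126  0.04  ]
hb [ 0.4547 -0.277   0.045 ]
he [ 0.3764 -0.2813  0.095 ]
ice [ 0.628 -0.063]
ice [ 0.618 -0.104]
ice [ 0.611 -0.138]
ice [ 0.58  -0.055]
ice [ 0.571 -0.092]
ice [ 0.565 -0.13 ]
ice [ 0.532 -0.061]
ice [ 0.526 -0.097]
```

Measurements agree with the given sizes: dot pitch 20.4 mm, slot centred on dot 3, tub about 240×128 mm, scoop yaw 3.2°. Next I set the slider and check that the planned scoop poses can be reached.

```bash
cat >> h.py <<'E'
TUB=np.array([.5283,-.0846]);TY=np.radians(-13.3);HOP=np.array([.592,.331]);CY=np.radians(-12.1)
def tool(front,yaw,th,al=20,sg=1):
    """TCP pose that puts the scoop's front-edge centre at front, heading yaw (rad), nose down th (deg)"""
    Rs=Ro.from_euler("ZY",[yaw,np.radians(th)]).as_matrix(); a=np.radians(al)
    tz=np.array([np.sin(a),0,-np.cos(a)]);tx=np.array([0,sg,0]);Rt=Rs@np.c_[tx,np.cross(tz,tx),tz]
    p=np.array(front)+Rs@np.array([-.1445,0,.062])+.019*Rt[:,2]
    return p,Ro.from_matrix(Rt).as_euler("xyz")
def intub(x,y,z): return np.array([*(TUB+[np.cos(TY)*x-np.sin(TY)*y,np.sin(TY)*x+np.cos(TY)*y]),z])
def inhop(x,y,z,yaw=CY): return np.array([*(HOP+[np.cos(CY)*x-np.sin(CY)*y,np.sin(CY)*x+np.cos(CY)*y]),z])
SY=np.radians(3.2); SF=np.array([.552,-.2717,0.])
E
python3 - <<'E'
from h import *
ey=np.radians(-12.1); o=[np.pi,0,ey]
m3=np.array([.5635,.2039]);m4=np.array([.583,.1996])
arm.goto([*m3,.24],o); arm.grip(.7)
arm.movel([*m3,.149],vel=.12,contact_N=8); print(arm.get_position())
arm.grip(0,30); print("w",arm.get_grip_width()*85,arm.get_contact_force())
arm.movel([*m4,.149],vel=.03); print(arm.get_position(),arm.get_contact_force())
arm.grip(.7); arm.movel([*m4,.25],vel=.2); print(arm.get_time())
P={"grasp":(SF,SY,0),"tin":(intub(-33,.004,.15)*[1,1,1],0,0)}
poses=[("grasp",SF,SY,0),("above",SF+[0,0,.15],SY,0),("t0",intub(-.033,.004,.1),TY,38),("t1",intub(-.033,.004,.005),TY,38),("t2",intub(.01,.004,.005),TY,12),("t3",intub(.05,.004,.005),TY,0),("t4",intub(.05,.004,.15),TY,-12),("h0",inhop(-.03,0,.25),CY,-10),("d45",inhop(-.03,0,.19),CY,45),("d60",inhop(-.02,0,.18),CY,60)]
for sg in(1,-1):
  for al in(0,20):
    print(sg,al)
    for n,f,y,th in poses:
        q=solver.ik(*tool(f,y,th,al,sg)); print("  ",n,None if q is None else np.round(q,2))
E
```

```text
[0.56399346 0.20416093 0.149725  ]
w 17.177234679035454 [-2.27485576 -0.93832456  4.40637133]
[0.58373248 0.19981266 0.14969448] [ 0.34169946 -0.19406302  5.47229056]
9.05
1 0
   grasp [-0.2   0.28 -0.61  0.   -0.68 -1.31]
   above [-0.2   0.09 -0.43  0.   -1.05 -1.31]
   t0 [ 0.13  0.37 -0.08 -0.22 -1.74 -1.9 ]
   t1 [ 0.13  0.47 -0.18 -0.22 -1.55 -1.86]
   t2 [ 0.25  0.23 -0.55 -0.12 -0.98 -1.98]
   t3 [ 0.32  0.19 -0.72  0.   -0.65 -2.12]
   t4 [ 0.44 -0.12 -0.82  0.2  -0.72 -2.38]
   h0 None
   d45 [ 0.57  0.58  0.57 -0.61 -2.09 -2.52]
   d60 [ 0.45  0.77  0.82 -0.86 -2.36 -2.63]
1 20
   grasp [-0.32  0.19 -0.68 -0.33 -0.39 -0.9 ]
   above [-0.3  -0.05 -0.56 -0.18 -0.74 -1.1 ]
   t0 [ 0.21  0.15 -0.28 -0.13 -1.42 -1.97]
   t1 [ 0.21  0.25 -0.4  -0.14 -1.21 -1.94]
   t2 [ 0.42  0.02 -0.91  0.17 -0.53 -2.37]
   t3 None
   t4 None
   h0 [ 1.37  0.03 -0.67  0.64 -0.99  2.74]
   d45 [ 0.7   0.42  0.36 -0.35 -1.78 -2.51]
   d60 [ 0.56  0.61  0.65 -0.54 -2.08 -2.49]
-1 0
   grasp [-0.2   0.28 -0.61  0.   -0.68  1.83]
   above [-0.2   0.09 -0.43  0.   -1.05  1.83]
   t0 [ 0.13  0.37 -0.08 -0.22 -1.74  1.24]
   t1 [ 0.13  0.47 -0.18 -0.22 -1.55  1.28]
   t2 [ 0.25  0.23 -0.55 -0.12 -0.98  1.16]
   t3 [ 0.32  0.19 -0.72 -0.   -0.65  1.02]
   t4 [ 0.44 -0.12 -0.82  0.2  -0.72  0.76]
   h0 [ 1.2   0.08 -0.36  0.19 -1.11  0.08]
   d45 [ 0.57  0.58  0.57 -0.61 -2.09  0.62]
   d60 [ 0.45  0.77  0.82 -0.86 -2.36  0.51]
-1 20
   grasp [-0.32  0.19 -0.68 -0.33 -0.39  2.24]
   above [-0.3  -0.05 -0.56 -0.18 -0.74  2.04]
   t0 [ 0.21  0.15 -0.28 -0.13 -1.42  1.17]
   t1 [ 0.21  0.25 -0.4  -0.14 -1.21  1.2 ]
   t2 [ 0.42  0.02 -0.91  0.17 -0.53  0.77]
   t3 None
   t4 None
   h0 [ 1.37  0.03 -0.67  0.64 -0.99 -0.4 ]
   d45 [ 0.7   0.42  0.36 -0.35 -1.78  0.63]
   d60 [ 0.56  0.61  0.65 -0.54 -2.08  0.65]
```

Slider moved: grip width read 17 mm and the TCP is at the mark. Using the sg=-1, al=0 grasp, which reaches every pose, to pick up the scoop and enter the tub.

```bash
sed -i 's/al=20,sg=1/al=0,sg=-1/' h.py; python3 - <<'E'
from h import *
im=eyes.get_image("scene"); cv2.imwrite("pics/s1.png",cv2.resize(im[140:260,380:600,::-1],None,fx=3,fy=3,interpolation=cv2.INTER_CUBIC))
p,o=tool(SF,SY,0)
arm.goto(p+[0,0,.1],o); arm.grip(.6)
print("hit",arm.movel(p,vel=.1,contact_N=8),arm.get_position()-p)
arm.grip(0,100); print("w",arm.get_grip_width()*85)
arm.movel(p+[0,0,.14],vel=.2); print(arm.get_contact_force(),arm.get_torque(),"w",arm.get_grip_width()*85)
arm.goto(*tool(intub(-.034,.004,.13),TY,38))
w=eyes.get_image("side"); cv2.imwrite("pics/s2.png",cv2.resize(w[200:380,200:440,::-1],None,fx=2.5,fy=2.5,interpolation=cv2.INTER_CUBIC))
p,o=tool(intub(-.034,.004,-.003),TY,38)
print("hit",arm.movel(p,vel=.06,contact_N=4),arm.get_position()-p,arm.get_contact_force(),arm.get_time())
E
```

```text
hit False [ 0.00042351 -0.00013752  0.00049769]
w 18.20475292311958
[ 1.31700954 -0.57197667 -1.98979585] [-0.03266223  0.1531419   0.01392124] w 17.80867571868181
hit True [-9.65447358e-04  6.41880248e-05  6.99439716e-03] [-0.04840937  1.05545256  4.79205463] 16.4917
```

View pics/s1.png

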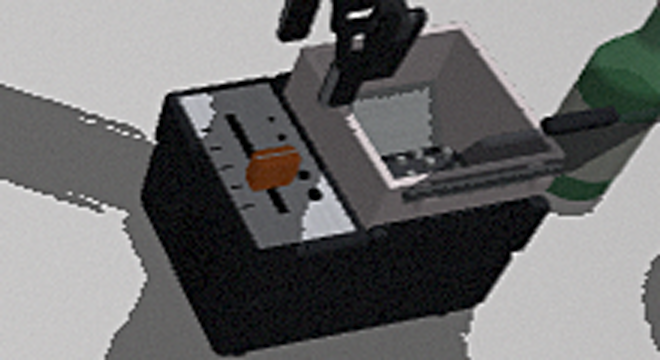

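View pics/s2.png

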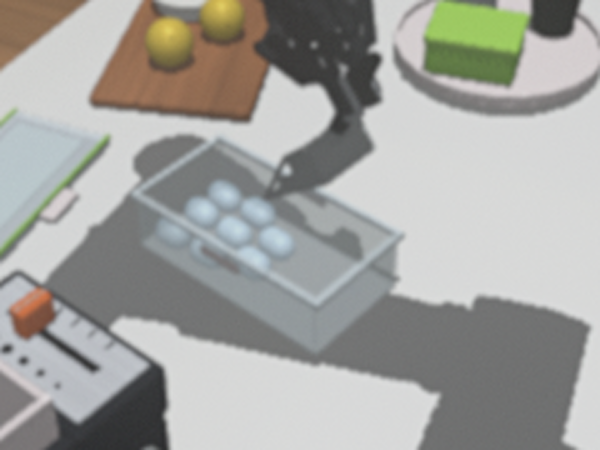

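Slider sits by the fourth dot. The scoop is in the gripper nose-down over the empty end of the tub, and it met the floor at z=4 mm as predicted. Now the scoop stroke.

```bash
python3 - <<'E'
from h import *
Z=.0048
def go(x,th,z=Z,v=.06,n=18,y=.004):
    p,o=tool(intub(x,y,z),TY,th); h=arm.movel(p,o,vel=v,contact_N=n); print(x,th,h,(arm.get_position()-p).round(4),arm.get_contact_force().round(1)); return h
go(-.030,36); go(-.018,24); go(.008,13); go(.03,6)
go(.055,2)
go(.056,-1,v=.03,z=Z+.001)
go(.056,-14,z=.09,n=None,v=.07); go(.04,-14,z=.16,n=None,v=.12)
im=eyes.get_image("wrist"); cv2.imwrite("pics/w3.png",im[:,:,::-1]); print(arm.get_time())
E
```

```text
-0.03 36 False [0.0001 0.     0.0003] [-0.   0.6 -2.1]
-0.018 24 False [0.0003 0.0001 0.0003] [ 0.4  0.1 -1.7]
0.008 13 False [ 0.0003 -0.      0.0001] [-0.8  0.8  0.4]
0.03 6 True [-0.006   0.0018  0.0094] [-2.4  1.9 10.8]
0.055 2 True [-0.0267  0.0067  0.0192] [-2.3  2.7 11.7]
0.056 -1 True [-0.0254  0.0064  0.0258] [-2.   1.9  9.1]
0.056 -14 False [0.0007 0.     0.0002] [-0.1  0.3 -2.1]
0.04 -14 False [-0.0001 -0.     -0.0006] [-0.2 -0.3 -2. ]
20.3333
```

View pics/w3.png

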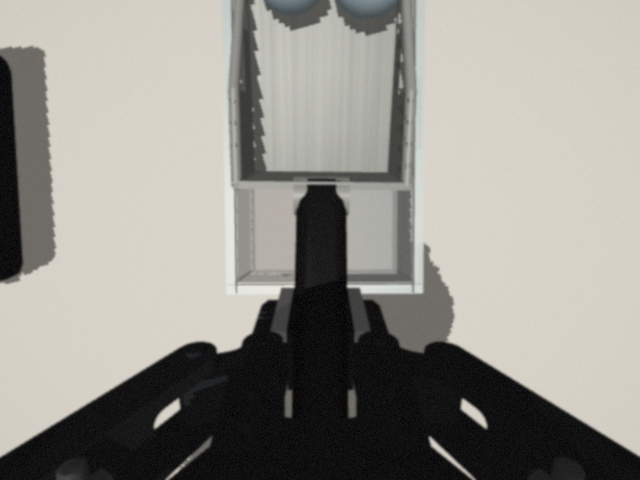

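The bowl is empty. The upward force during levelling (with the front edge held 10–25 mm high) means the fingertips caught the near rim, because I levelled too early. Checking the ice layout before a corrected stroke.

```bash
python3 - <<'E'
from h import *
arm.goto(*tool(intub(-.034,.004,.13),TY,38))
im=eyes.get_image("scene"); cv2.imwrite("pics/s4.png",cv2.resize(im[190:320,290:410,::-1],None,fx=4.5,fy=4.5,interpolation=cv2.INTER_CUBIC))
E
```

```text
(no output)
```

View pics/s4.png

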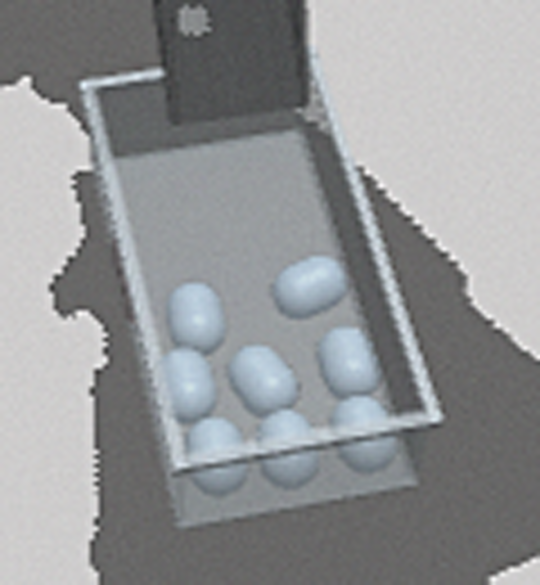

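The front two pieces were spread to the sides ((196,317) and (310,287)); the middle row is at (185,384),(263,380),(350,361) and the back row is against the far wall. Second stroke: offset towards +y, staying steep until the fingertips are past the near wall.

```bash
python3 - <<'E'
from h import *
c=eyes.camera_info("scene")
for u,v in[(196,317),(310,287),(185,384),(263,380),(350,361),(217,455),(288,448),(365,434)]:
    d=ray(c,290+u/4.5,190+v/4.5,.019)[:2]-TUB; print((np.array([[np.cos(TY),np.sin(TY)],[-np.sin(TY),np.cos(TY)]])@d).round(3),end=" ")
print()
Z=.0048;Y=.018
def go(x,th,z=Z,v=.07,n=20,y=Y):
    p,o=tool(intub(x,y,z),TY,th); h=arm.movel(p,o,vel=v,contact_N=n); print(x,th,h,(arm.get_position()-p).round(4),arm.get_contact_force().round(1)); return h
go(-.034,38,z=.03,v=.15); go(-.030,36,z=Z); go(-.012,20); go(.042,15); go(.062,3)
go(.075,1); go(.09,1,v=.05)
im=eyes.get_image("side"); cv2.imwrite("pics/s5.png",cv2.resize(im[200:380,200:440,::-1],None,fx=2.5,fy=2.5,interpolation=cv2.INTER_CUBIC))
print(arm.get_time())
E
```

```text
[ 0.006 -0.024] [-0.001  0.039] [ 0.045 -0.039] [0.051 0.001] [0.049 0.048] [ 0.09  -0.032] [0.093 0.004] [0.093 0.044] 
-0.034 38 False [ 0.0004 -0.0001  0.0008] [-0.2 -0.1 -0.6]
-0.03 36 False [ 0.0003 -0.0001  0.0005] [-0.7  0.4 -0.4]
-0.012 20 False [0.0006 0.0002 0.0008] [ 0.6 -0.2 -1.6]
0.042 15 False [ 0.0002  0.     -0.    ] [ 0.4  0.6 -1.3]
0.062 3 False [-0.0001  0.0002  0.0005] [-0.9  0.2 -0.2]
0.075 1 False [ 0.0006 -0.      0.0001] [ 0.8 -0.5 -0.3]
0.09 1 False [ 0.0006 -0.     -0.    ] [ 1.2 -0.5 -1.7]
25.625
```

```bash
python3 - <<'E'
from h import *
def go(x,th,z,v=.06,n=20,y=.018):
    p,o=tool(intub(x,y,z),TY,th); h=arm.movel(p,o,vel=v,contact_N=n); print(x,th,h,(arm.get_position()-p).round(4),arm.get_contact_force().round(1)); return h
go(.09,-7,.035); go(.085,-15,.09); go(.07,-15,.17,v=.12)
im=eyes.get_image("wrist"); im2=eyes.get_image("scene")
cv2.imwrite("pics/w6.png",np.hstack([cv2.resize(im[:,:,::-1],(400,300)),cv2.resize(im2[150:320,250:450,::-1],(380,300),interpolation=cv2.INTER_CUBIC)]))
print(arm.get_time())
E
```

```text
0.09 -7 False [-0.0033 -0.0006 -0.0006] [-4.4  1.6 -1.3]
0.085 -15 False [0.0007 0.0001 0.0001] [-1.  -0.5 -1.8]
0.07 -15 False [-0.0003 -0.0001 -0.0008] [ 0.2  0.2 -3.1]
27.6167
```

View pics/w6.png

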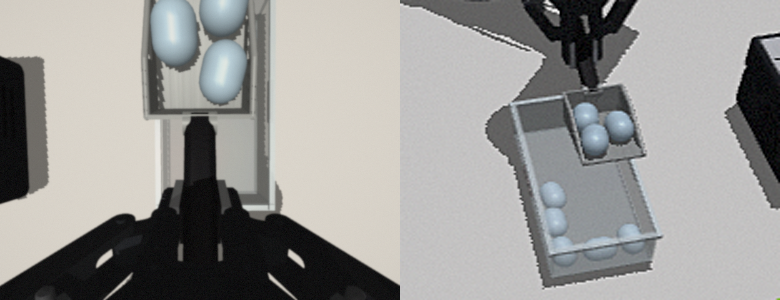

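Three pieces are in the bowl and five remain in the tub. Carrying the scoop to the hopper and tipping.

```bash
python3 - <<'E'
from h import *
def go(f,yaw,th,v=.12,n=None):
    p,o=tool(f,yaw,th); h=arm.movel(p,o,vel=v,contact_N=n); print(th,h,(arm.get_position()-p).round(4),arm.get_contact_force().round(1))
try:
    go(intub(.05,.018,.28),TY,-15,v=.15); go(inhop(-.05,0,.27),CY,-13,v=.16)
except arm.Unreachable as e: print("unreach",e); go(intub(.06,.018,.25),TY,-10); go(inhop(-.04,0,.25),CY,-8,v=.16)
go(inhop(-.045,0,.205),CY,5,n=15)
go(inhop(-.04,0,.195),CY,35,n=15,v=.1); go(inhop(-.035,0,.195),CY,50,n=15,v=.1)
arm.sleep(.4)
im=eyes.get_image("wrist"); im2=eyes.get_image("scene")
cv2.imwrite("pics/w7.png",np.hstack([cv2.resize(im[:,:,::-1],(400,300)),cv2.resize(im2[90:260,400:600,::-1],(380,300),interpolation=cv2.INTER_CUBIC)]))
print(arm.get_time())
E
```

```text
-15 False [-0.0005 -0.0002 -0.0012] [ 0.1 -0.3 -2.1]
-13 False [ 0.0001 -0.0004  0.0001] [-0.   0.7 -2.2]
5 False [ 0.0012 -0.0006 -0.0005] [ 0.7  0.  -2. ]
35 False [-0.0007  0.0003  0.0003] [-0.1  0.5 -2. ]
50 False [-0.0005  0.0005  0.0001] [ 0.3  0.1 -0.6]
33.7333
```

View pics/w7.png

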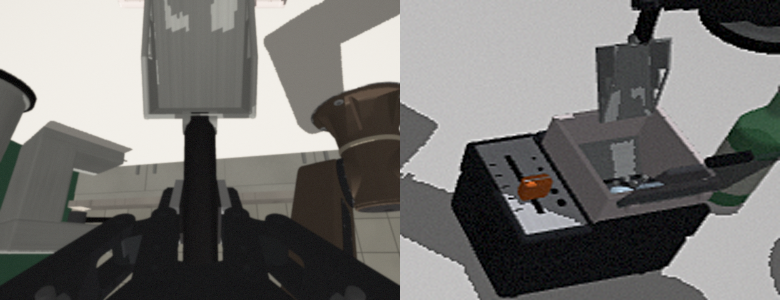

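The scoop is empty and the ice is in the hopper. Putting the scoop back on the bench, then checking the hopper and slider from above.

```bash
python3 - <<'E'
from h import *
import json
p,o=tool(inhop(-.045,0,.27),CY,0); arm.movel(p,o,vel=.15)
p,o=tool(SF+[0,0,.12],SY,0); arm.goto(p,o)
p,o=tool(SF+[0,0,-.004],SY,0); print("hit",arm.movel(p,vel=.06,contact_N=5),arm.get_position()-p,arm.get_contact_force())
arm.grip(.55); q=arm.get_position(); arm.movel(q+[0,0,.12],vel=.15); print(arm.get_time())
arm.goto([.58,.24,.36],[np.pi,0,np.radians(-17)])
w=eyes.camera_info("wrist"); json.dump({k:np.array(v).tolist() for k,v in w.items()},open("w8.json","w"))
im=eyes.get_image("wrist"); im2=eyes.get_image("scene")
cv2.imwrite("pics/w8.png",np.vstack([im[:290,140:540,::-1],cv2.resize(im2[190:320,210:400,::-1],(400,274),interpolation=cv2.INTER_CUBIC)]))
print(arm.get_time())
E
```

```text
hit True [-2.48114210e-05 -1.51475644e-04  4.87073901e-03] [-1.78018909  0.55845428  3.48695782]
40.2667
42.4583
```

View pics/w8.png

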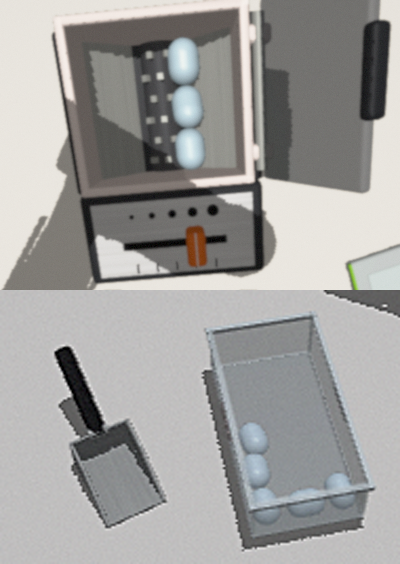

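Three pieces lie in the hopper, five in the tub, and the scoop is level on the bench and empty. A numeric check of the slider against its dots, using the same camera pose as before, comes before hand-in.

```bash
python3 - <<'E'
from h import *
import json
for f,j,off in(("wc","wc",0),("w8","w8",140)):
    C=json.load(open(j+".json")); im=cv2.cvtColor(cv2.imread(f"pics/{f}.png"),cv2.COLOR_BGR2HSV); m=cv2.inRange(im,(3,120,60),(20,255,255));m[285:]=0
    if off: m[:220]=0; m[:,300:]=0
    y,x=np.nonzero(m); ks=range(255,265); u=np.mean([x[y==k].mean() for k in ks])+off
    p=ray(C,u,259.5,.17)[:2]; e=np.array([np.cos(CY),np.sin(CY)]); print(f,p.round(4),"coarseness",.04+(p-[.5635,.2039])@e)
E
```

```text
wc [0.5612 0.1973] coarseness 0.03909489207676716
w8 [0.5812 0.1897] coarseness 0.06028968722412632
```

```bash
python3 -c "
from h import *
print(arm.get_time()); arm.job_done()"
```

```text
42.4583
the job is handed in; nothing more can be done
```

The job is handed in at 42.5 s of the 64 s allowed, and my last checks met every condition I could see; the hand-in itself reported no verdict.

- **Slider:** I moved it from the third to the fourth dot. In the last wrist image it measured about 60 mm, against a target of 60 ± 5.5 mm.
- **Ice:** three pieces lie in the hopper on the rotor and the other five are in the container. None was visible on the bench or in the scoop.
- **Scoop:** it is back at its starting place, right way up, level and empty. It met the bench at the expected height, was released, and the arm moved clear.
- **Turntable:** the arm was never close to it, but I did not measure those things again at the end.

**What went wrong:** the first scoop stroke came up empty. I levelled the scoop too early and, most likely, the fingertips caught the container's near rim, with about 11 N on the wrist. The second stroke, kept steep until the fingers were past the rim, picked up three pieces.

I viewed 12 pictures against the budget of 10; two of them combined two camera views.

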